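# Stand the fallen card stand on its mat

### The job

The card stand has fallen over. Pick it up by the two brass screw ends on its round wooden head, ease your grip in the air so that the heavy foot swings down and the stand hangs plumb and still, then bring it in upright under the display shelf and stand it on the middle of the green mat. Never let it lean far over while it is at the mat, and leave the gold tin and the pink ribbon spool where they are.

Things in the scene. Friction and masses are not known exactly. Their poses are not given: they have to be found in the camera images.
- card_stand: Card stand, 0.6 kg, 151 mm high: steel foot 65 x 75 x 16 mm (x, y, z; mass centre in it, 12 mm up), 10 mm stem, on top a wooden disc 52 mm across, 20 mm thick, faces along +-x. Origin: centre of the foot's underside; z up the stem. At the start it lies on its side on the drawer unit: x level, stem nearly level (z dips 6 degrees towards the head), foot to the robot's left of the head.
- screw_center (a point): Middle of the clamp screw that crosses the disc's centre along the stand's x, 125 mm from the foot's underside, 26 mm above the drawer unit's top while lying. Its two brass ends, 10 mm thick, stand 7 mm proud of the disc's faces: 34 mm from tip to tip. Take it with one finger on each end.
- display_shelf: Fixed C-shaped wooden display shelf on the drawer unit, 170 mm wide (x), open in front (-y, to the robot's right) and at both sides. Base plate 10 mm thick from y -70 to +90 mm, back wall from y +78 to +90 mm, top board at z 278 to 290 mm; a glitter vial and a ribbon spool stand fixed on it, up to z 345 mm. Origin: at the unit's top, under the mat's middle.
- mat_center (a point): Middle of the upper side of the green mat (130 x 120 mm), 10 mm above the drawer unit's top, axes as the shelf's: x along the shelf's width, y inwards, z up.
- tin_gold: Round gold tin, 64 mm across, 34 mm high, a bystander. Origin: centre of its underside.
- spool_pink: Ribbon spool with pink ribbon lying flat, 53 mm across, 22 mm high, a bystander. Origin: centre of its underside.
- screw_end (a point): Tip of the brass end on the stand's +x side (axes as the stand's). Between two fingers on the ends the stand turns about the screw: gripped with some 100 N it sags but stays slanted, 20 to 50 degrees from plumb; eased to about 20 N it swings to within about 10 degrees of plumb; below 7 N it slips out. Opening firm fingers by 1 mm eases the grip by some 15 to 20 N.
- board_edge (a point): Middle of the lower front edge of the shelf's top board, 40 mm in front of (-y) the mat's middle and 268 mm above it. Under the board a gripper held upright does not fit: lean it some 35 to 45 degrees, fingers pointing down and in (+y).
- drawer_unit: Fixed low white drawer unit (drawers shut) with a grey mat on it, 233 x 700 mm, on which the stand, the shelf, the tin and the pink spool are; its flat top is 75 mm above the table. Origin: centre of its underside.

How it is judged (in metres and radians):
On the way:
1. the card stand, held by the fingers clear of everything else, hangs plumb (within 17 degrees) and still (angle between card_stand's own z axis and vertical below 0.297 rad and height (world z) of card_stand above 0.095 m and contact force between the fingers and card_stand above 1 N and angular speed of card_stand below 0.4 rad/s and linear speed of card_stand below 0.4 m/s), for 0.3 s.
At the end, for the whole second after the job is handed in: The card stand stands upright (within 4.5 degrees) and at rest with its foot flat on the green mat (height within 5 mm), the middle of its foot within 30 mm of the middle of the mat (horizontal distance between card_stand and mat_center below 0.03 m and angle between card_stand's own z axis and vertical below 0.08 rad and z of card_stand in the frame of mat_center between -0.004 and 0.005 m and linear speed of card_stand below 0.02 m/s); the robot touches nothing.
It fails at once if the card stand leans more than 26 degrees with the middle of its foot within 70 mm of the mat's centre (horizontal distance between card_stand and mat_center below 0.07 m and angle between card_stand's own z axis and vertical above 0.454 rad).
It fails at once if the gold tin or the pink ribbon spool is moved more than 30 mm (distance of any of tin_gold, spool_pink from where it was at the start of the episode above 0.03 m).
It also fails if it takes over 54 s, if anything falls off the work surface, if the arm or the gripper's body presses on something with over 40 N, if the wrist force passes 120 N, or if a joint passes its speed limit or range.

### The arm

A 6-joint arm with a two-finger parallel gripper is mounted at the origin on the work surface; the furniture and walls round the work are solid. World frame = base frame: x ahead of the robot, y to its left, z up, the work surface at z = 0. Lengths are in mm, angles in rad, forces in N, time in s.
With the tool pointing down it reaches from about 400 to 825 mm from the base axis. Payload 7 kg.
Tool frame: the origin (TCP) lies on the mounting face of the last link; the fingertips stand 178 mm ahead of it and the grasp point (between the pads) lies 159 mm ahead of it (r.nose_length is the distance from the TCP to the fingertips, in mm); z points along the fingers, y is the line along which they close (so a half turn about z gives the same grasp; the last joint's range is limited). The gripper opens to 88 mm and grips with 3 to 60 N. Pads are 19 mm wide; open, the fingers measure 130 mm over their backs; the gripper's body (78 mm by 193 mm) begins 47 mm behind the grasp point.
Start: joints at [1.598, 0.359, 0.012, 0, -1.224, -0.288], TCP at [174.061, 652.149, 404.661] pointing down, gripper open.
Joint ranges: [-3.07, 3.07], [-1.43, 2.12], [-1.02, 1.25], [-3.03, 1.67], [-3.05, -0], [-3.03, 3.03]. Speed limits (rad/s): [2.39, 2.39, 3.01, 3.14, 3.14, 3.14].

### API

Orientations are given as a unit quaternion [x, y, z, w].
In Python, from rig import r gives the robot as it stands.
- The arm moves only by the shell command python3 -m inch 'ROWS' [FORCE]. ROWS is JSON, one flat list of numbers, 7 for each row, row after row: the turn, a rotation vector about the tool's x, y, z in degrees, then the shift along the tool's x, y, z in m, then the finger opening in m, from 0 to 0.0876. In form: [wx, wy, wz, dx, dy, dz, grip, wx, wy, wz, dx, dy, dz, grip, ...]. A call has 1 to 8 rows; each row shifts and turns the commanded pose from where the row before left it, along the tool's axes as they then stand; what a row does not reach is not made up. A row lasts 1/10 s, in which the tool goes at most 50 mm and 8.59 degrees, less where a joint would pass 70% of its speed; a pose out of reach is approached as far as the arm can. A call is refused whole if a number of a shift passes 0.05 or a number of a turn 8.59, either way. A call with a gripper value outside its range is refused whole. The fingers move at their own pace and stop on an object; FORCE is the grip in N (left out, the last holds). Time passes only in rows, so rows that do not move let the fingers close. It gives the time, the measured TCP pose, the force, the opening and the grip force at its end, in the units of the state.
- r.get_obs(): the state, without advancing time (a new reading comes with each control period).
- r.grab_frame(name): name is "scene" or "side" or "wrist"; returns (picture, depth): 480x640x3 uint8, red, green, blue; 480x640 float32, mm along the optical axis (not along the pixel's ray), 0 where there is no reading.
- r.get_calibration(name): a dict with "mtx" (3x3 intrinsics, pixels), "R" (3x3) and "t" (3): a world point X has camera coordinates R X + t. Camera axes: x right, y down, z forward; pixel columns grow to the right and rows downward; lengths in mm; the calibration is good to about 2 mm. A picture is of the moment at which its call begins: read the wrist's pose just before it. get_calibration takes no time and is no camera call; for the wrist camera it gives the pose at the moment of the call.
- r.sign_off(): hands the job in; it is judged then, once.
The state is a dict: "time_s": time; "joint_positions": joint angles; "qvel": joint speeds; "joint_efforts": joint torques, N m; "tcp_pos": TCP position; "ee_rot": TCP orientation; "ft_force": force on the tool from outside, world axes, zero at the start; "ft_torque": the same for the moment, N m; "width": finger opening in mm; "grip_force": force on a finger pad.
Only numpy, scipy, OpenCV 4.12 (cv2) and the standard library are available. Lean on these libraries where they do the work, as an engineer would, in place of code of your own. Each camera call takes 0.05 s, during which the arm holds its last target. There are 200 camera calls.

## Working session

There is one attempt and no reset: what is moved stays moved. The work goes in short steps, Python scripts to look and compute and a shell command to move; the robot and the scene stay as the last step left them, time stands still between calls to the robot, and variables do not carry over. Pictures are saved under pics/ and viewed, at most 10 in all, crops included, and the job is handed in when it is done.

```bash
mkdir -p pics; ls; cat > h.py <<'E'
import numpy as np, cv2
from rig import r
from scipy.spatial.transform import Rotation as Ro
def snap(n,f):
    c=r.get_calibration(n); p,d=r.grab_frame(n)
    cv2.imwrite(f'pics/{f}.png',p[:,:,::-1]); np.savez(f'pics/{f}.npz',p=p,d=d,**{k:np.array(c[k]) for k in('mtx','R','t')})
def load(f): return np.load(f'pics/{f}.npz')
def cloud(f):
    z=load(f); K=z['mtx']; d=z['d']; v,u=np.mgrid[:480,:640]
    P=np.stack([(u-K[0,2])/K[0,0]*d,(v-K[1,2])/K[1,1]*d,d],-1)
    W=(P-z['t'].ravel())@z['R']; W[d<=0]=np.nan
    return W
E
python3 - <<'E'
from h import *
o=r.get_obs(); print(o)
for n in('scene','side','wrist'): snap(n,n+'0')
a=[cv2.imread(f'pics/{n}0.png') for n in('scene','side')]
cv2.imwrite('pics/both.png',cv2.resize(np.vstack(a),(400,600)))
E
```

```text
pics
{'time_s': 0.0, 'joint_positions': array([ 1.59810681e+00,  3.59350043e-01,  1.10550262e-02, -3.49826884e-04,
       -1.22412477e+00, -2.88135384e-01]), 'qvel': array([-1.36547067e-03, -6.23151885e-04, -9.33165023e-05, -9.86102199e-04,
        6.38432062e-04, -6.26228990e-04]), 'joint_efforts': array([-1.19388413e-03, -5.82722390e+01,  2.93061054e+01,  6.99684530e+00,
        7.01167941e-03, -1.68958773e-04]), 'tcp_pos': array([173.99561186, 651.97272558, 403.74467652]), 'ee_rot': array([ 9.91500254e-01, -1.30102114e-01, -3.49195840e-05,  8.27486782e-04]), 'ft_force': array([0.6044691 , 1.18566043, 0.13329043]), 'ft_torque': array([ 0.06619845,  0.02036198, -0.05777234]), 'grip_force': 0.0, 'width': 87.7353691557524}
```

View pics/scene0.png

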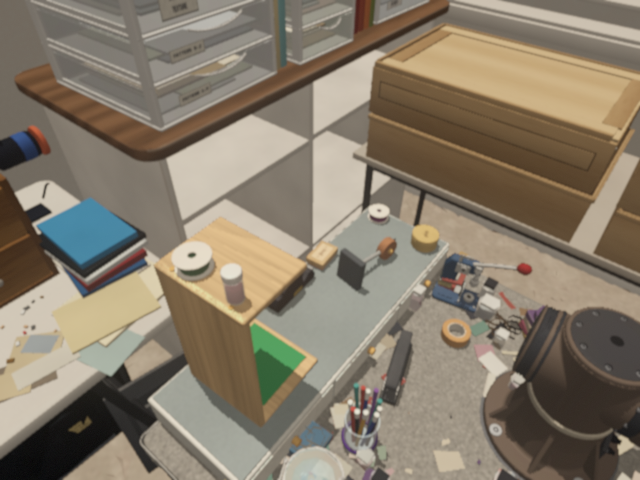

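View pics/side0.png

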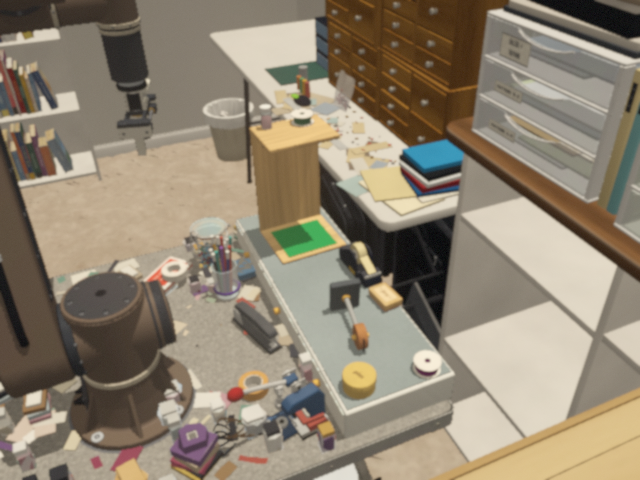

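View pics/wrist0.png

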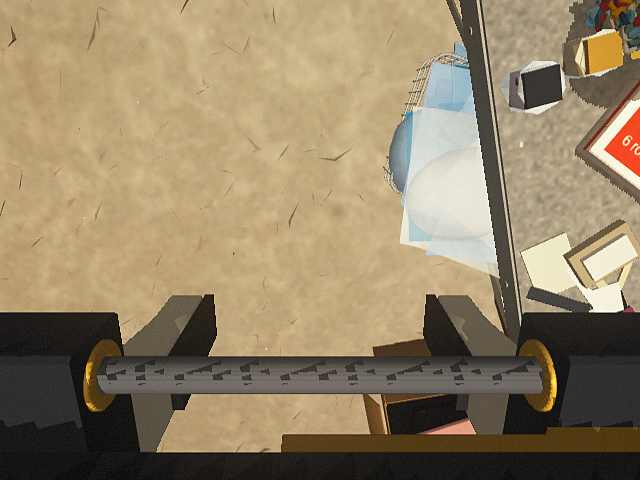

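Scene view: disc at (387,247), foot (351,268), tin (425,237), spool (379,213), mat (275,360). Side view: disc (360,335), foot (343,295), tin (358,379), spool (427,363), mat (305,238). The wrist camera sees only the floor.

```bash
python3 - <<'E'
from h import *
for f,pts in(('scene0',dict(disc=(387,247),foot=(351,268),tin=(425,232),spool=(379,211),mat=(275,360),unit=(400,290),boardtop=(260,250))),('side0',dict(disc=(360,335),foot=(343,295),stem=(351,314),tin=(358,375),spool=(427,360),mat=(305,238),unit=(320,300)))):
    W=cloud(f); p=load(f)['p'].astype(int)
    for k,(u,v) in pts.items(): print(f,k,np.nanmedian(W[v-1:v+2,u-1:u+2].reshape(-1,3),0).round(0))
    g=(p[...,1]>p[...,0]+50)&(p[...,1]>p[...,2]+40); q=W[g]; q=q[(abs(q[:,2]-85)<15)]
    rect=cv2.minAreaRect(q[:,:2].astype(np.float32)); print('mat',rect,np.median(q[:,2]))
    R,G,B=p[...,0],p[...,1],p[...,2]
    # blob above unit top between tin and foot
    u,v=pts['disc']; w=W[v-25:v+25,u-45:u+45].reshape(-1,3); c=p[v-25:v+25,u-45:u+45].reshape(-1,3)
    m=(w[:,2]>82)&(w[:,2]<140)&(c[:,0]>c[:,2]+40)&(c[:,0]<c[:,1]*2.2)
    # disc color (orange brown): ratio
    rat=(c[:,0]-c[:,2])/(c[:,0]+1)
    P=W[v,u]; m&=np.linalg.norm(w-P,axis=1)<35
    print('disc pts',m.sum(),w[m].min(0).round(),w[m].max(0).round(),w[m].mean(0).round())
    u,v=pts['foot']; P=W[v,u]; w=W[v-25:v+25,u-25:u+25].reshape(-1,3); m=(w[:,2]>85)&(np.linalg.norm(w-P,axis=1)<55)
    print('foot',m.sum(),w[m].min(0).round(),w[m].max(0).round())
print(load('scene0')['R'],load('scene0')['t'],load('side0')['t'],load('side0')['R'])
a=cv2.imread('pics/scene0.png')[190:310,310:470]; b=cv2.imread('pics/side0.png')[260:410,300:460]
cv2.imwrite('pics/c1.png',np.hstack([cv2.resize(a,(400,300),interpolation=2),cv2.resize(b,(400,375),interpolation=2)[:300]]))
E
```

```text
scene0 disc [ 434. -105.  122.]
scene0 foot [455.   4. 129.]
scene0 tin [ 398. -217.  110.]
scene0 spool [ 540. -246.   81.]
scene0 mat [450. 248.  87.]
scene0 unit [362. -53.  77.]
scene0 boardtop [459. 247. 366.]
mat ((474.52886962890625, 233.45602416992188), (125.75265502929688, 47.92300796508789), 2.3920509815216064) 86.08257020055886
disc pts 246 [ 425. -136.   90.] [454. -92. 131.] [ 439. -110.  116.]
foot 794 [427. -48.  85.] [496.  13. 155.]
side0 disc [ 435. -136.  119.]
side0 foot [454. -13. 117.]
side0 stem [448. -65. 109.]
side0 tin [ 391. -217.  107.]
side0 spool [ 543. -213.   76.]
side0 mat [474. 261.  83.]
side0 unit [423.  39.  72.]
mat ((472.9099426269531, 264.95843505859375), (125.13531494140625, 119.084228515625), 2.2145578861236572) 81.91593745600389
disc pts 323 [ 424. -149.   85.] [ 459. -101.  129.] [ 437. -131.  112.]
foot 816 [427. -67.  85.] [493.   3. 153.]
[[-0.78748679 -0.61597869  0.0208522 ]
 [-0.43638411  0.53335682 -0.72463744]
 [ 0.43523956 -0.57974197 -0.68881476]] [413.91723964 344.63986525 840.55086905] [-405.0047581   315.96771511 1192.31312177] [[ 0.91266606 -0.40866041 -0.00610987]
 [-0.24217653 -0.52869259 -0.81353222]
 [ 0.32922816  0.74396292 -0.58148774]]
```

View pics/c1.png

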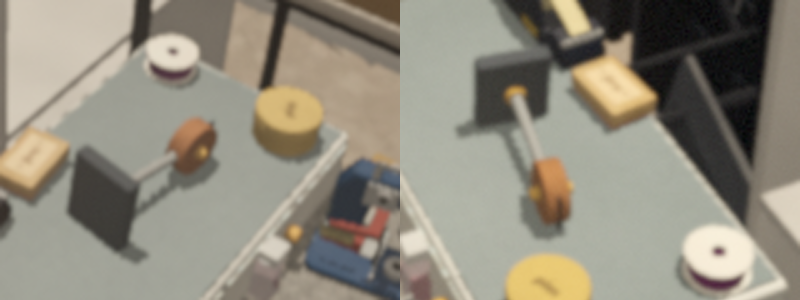

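Crop shows the stand lying with both brass ends visible on the disc; screw centre is about (440,-121,101), stem yaw ≈10° off the y axis.

```bash
cat >> h.py <<'E'
def T(q,p):
    M=np.eye(4); M[:3,:3]=q.as_matrix(); M[:3,3]=p; return M
def cur():
    o=r.get_obs(); return T(Ro.from_quat(o['ee_rot']),o['tcp_pos'])
def tool(yaw_y,lean):  # closing axis yaw (deg), lean deg (fingers to +y)
    y=np.array([np.cos(np.radians(yaw_y)),np.sin(np.radians(yaw_y)),0]); z=np.array([0,0,-1.]); x=np.cross(y,z)
    return Ro.from_matrix(np.stack([x,y,z],1))*Ro.from_rotvec([0,-lean,0],degrees=True)
def go(Tg,n,A=None):
    from scipy.linalg import fractional_matrix_power as fp
    D=np.linalg.inv(cur() if A is None else A)@Tg; S=np.real(fp(D,1/n))
    print('total',Ro.from_matrix(D[:3,:3]).as_rotvec(True).round(2),(D[:3,3]/1e3).round(4),'| per row',n,Ro.from_matrix(S[:3,:3]).as_rotvec(True).round(2),(S[:3,3]/1e3).round(4))
def tcp_for(q,g): return T(q,np.array(g)-159*q.as_matrix()[:,2])
E
python3 -m inch '[0,0,0,0,0,-0.05,0.0876,0,0,0,0,0,-0.05,0.0876,0,0,0,0,0,-0.05,0.0876,0,0,0,0,0,-0.05,0.0876,0,0,0,0,0,-0.05,0.0876,0,0,0,0,0,-0.05,0.0876]' 
python3 - <<'E'
from h import *
A=cur(); B=T(tool(170,0),[440,-121,A[2,3]]); go(B,20)
c=r.get_calibration('wrist'); print(A[:3,:3].T@(-c['R'].T@c['t']-A[:3,3]), (c['R']@A[:3,:3]).round(2), c['mtx'])
E
```

```text
time_s: 0.75
tcp_pos: [174.0, 651.3, 706.9]
ee_rot: [0.992, -0.13, -0.0, -0.0]
ft_force: [0.6, 2.0, 0.4]
width: 87.7
grip_force: 0.0
total [-1.000e-02  2.000e-02  8.506e+01] [ 4.561e-01  6.777e-01 -3.000e-04] | per row 20 [-0.    0.    4.25] [ 0.0432  0.0121 -0.    ]
[85.07527479 -0.83517271 21.60405931] [[ 0.    1.    0.  ]
 [-0.95  0.   -0.31]
 [-0.31 -0.    0.95]] [[420.29513419   0.         319.52493738]
 [  0.         420.29513419 239.75940186]
 [  0.           0.           1.        ]]
```

```bash
R='x'; python3 -m inch '[0,0,4.25,0.043,0.012,0,0.0876,0,0,4.25,0.043,0.012,0,0.0876,0,0,4.25,0.043,0.012,0,0.0876,0,0,4.25,0.043,0.012,0,0.0876,0,0,4.25,0.043,0.012,0,0.0876,0,0,4.25,0.043,0.012,0,0.0876,0,0,4.25,0.043,0.012,0,0.0876,0,0,4.25,0.043,0.012,0,0.0876]' && python3 -m inch '[0,0,4.25,0.043,0.012,0,0.0876,0,0,4.25,0.043,0.012,0,0.0876,0,0,4.25,0.043,0.012,0,0.0876,0,0,4.25,0.043,0.012,0,0.0876,0,0,4.25,0.043,0.012,0,0.0876,0,0,4.25,0.043,0.012,0,0.0876,0,0,4.25,0.043,0.012,0,0.0876,0,0,4.25,0.043,0.012,0,0.0876]' && python3 -m inch '[0,0,4.25,0.043,0.012,0,0.0876,0,0,4.25,0.043,0.012,0,0.0876,0,0,4.25,0.043,0.012,0,0.0876,0,0,4.25,0.043,0.012,0,0.0876,0,0,0,0,0,0,0.0876]'
python3 - <<'E'
from h import *
B=T(tool(170,0),[440,-121,430]); go(B,7); print(r.get_obs()['joint_positions'])
E
```

```text
time_s: 1.55
tcp_pos: [422.1, 400.1, 704.1]
ee_rot: [0.91, -0.416, -0.0, 0.0]
ft_force: [1.2, 0.2, 0.2]
width: 88.0
grip_force: 0.0
time_s: 2.35
tcp_pos: [485.7, 53.8, 704.3]
ee_rot: [0.748, -0.663, -0.0, 0.0]
ft_force: [0.2, -0.2, 0.5]
width: 87.4
grip_force: 0.0
time_s: 2.85
tcp_pos: [437.7, -120.1, 705.6]
ee_rot: [-0.641, 0.768, -0.001, 0.0]
ft_force: [-0.6, 0.3, 0.5]
width: 87.5
grip_force: 0.0
total [-0.09 -0.03 -0.34] [ 0.0003 -0.002   0.2756] | per row 7 [-0.01 -0.   -0.05] [ 0.0001 -0.0003  0.0394]
[ 1.68893857e-01 -6.67676629e-02  1.64650812e-01  9.56920702e-04
 -1.80094033e+00 -3.49113938e-01]
```

```bash
python3 -m inch '[0,0,0,0,0,0.045,0.0876,0,0,0,0,0,0.045,0.0876,0,0,0,0,0,0.045,0.0876,0,0,0,0,0,0.045,0.0876,0,0,0,0,0,0.045,0.0876,0,0,0,0,0,0.045,0.0876,0,0,0,0,0,0,0.0876]'
python3 - <<'E'
from h import *
snap('wrist','w1')
W=cloud('w1'); p=load('w1')['p'].astype(int)
m=(W[...,2]>84)&(W[...,2]<170)&(W[...,0]>380)&(W[...,0]<520)&(W[...,1]>-170)&(W[...,1]<40)
print(m.sum(), np.nanmin(W[m],0),np.nanmax(W[m],0))
E
```

```text
time_s: 3.55
tcp_pos: [438.1, -116.2, 429.2]
ee_rot: [-0.643, 0.766, 0.004, -0.004]
ft_force: [0.3, -0.1, -0.2]
width: 87.7
grip_force: 0.0
4700 [ 425.81670619 -146.10958923   84.04508953] [493.13629612  -1.51784148 127.09270381]
```

View pics/w1.png

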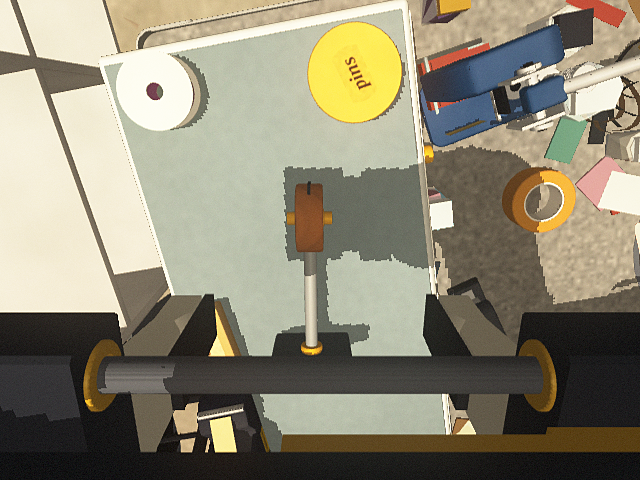

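Wrist view: brass ends at (290,219) and (328,218), disc (310,217), stem down to (312,345); the closing axis is already parallel to the screw; tin at (355,72), spool (156,92).

```bash
python3 - <<'E'
from h import *
W=cloud('w1'); p=load('w1')['p'].astype(int)
for n,(u,v) in dict(a=(290,218),b=(329,218),disc=(310,217),top=(309,195),stem=(311,300),tin=(355,72),sp=(130,92),mat=(370,290)).items():
    print(n,np.nanmedian(W[v-1:v+2,u-1:u+2].reshape(-1,3),0).round(1))
# two-view check: disc centre in scene & side vs wrist ray
def ray(f,u,v):
    z=load(f); d=z['R'].T@np.linalg.inv(z['mtx'])@[u,v,1]; return -z['R'].T@z['t'],d/np.linalg.norm(d)
rs=[ray('w1',309.5,218),ray('scene0',310+192*.4,190+147*.4),ray('side0',300+(551-400)*.4,260+190*.4)]
A=sum(np.eye(3)-np.outer(d,d) for o,d in rs); b=sum((np.eye(3)-np.outer(d,d))@o for o,d in rs)
X=np.linalg.solve(A,b); print('3view',X,[np.linalg.norm(np.cross(X-o,d)).round(1) for o,d in rs])
C=cur(); print(C[:3,1])
E
```

```text
a [ 456.8 -121.6  103.9]
b [ 428.1 -116.4  104.2]
disc [ 440.7 -125.2  124.8]
top [ 439.2 -138.5  114.7]
stem [452.9 -55.4 110.7]
tin [ 394.3 -213.5  106.1]
sp [ 549.9 -228.2   95.3]
mat [404.1 -37.9  73.4]
3view [ 442.40845988 -119.94961972   99.56214507] [np.float64(2.0), np.float64(1.1), np.float64(1.5)]
[-0.98504255  0.1722387   0.00500064]
```

```bash
python3 - <<'E'
from h import *
go(tcp_for(tool(170,0),[442.5,-119.5,101]),5)
E
```

```text
total [ 0.29 -0.1   0.08] [ 0.0023 -0.0043  0.1732] | per row 5 [ 0.06 -0.02  0.02] [ 0.0005 -0.0008  0.0346]
```

```bash
python3 -m inch '[0,0,0,0.002,-0.004,0.035,0.0876,0,0,0,0,0,0.035,0.0876,0,0,0,0,0,0.035,0.0876,0,0,0,0,0,0.028,0.0876,0,0,0,0,0,0,0.0876,0,0,0,0,0,0,0.0876]'
python3 - <<'E'
from h import *
go(tcp_for(tool(170,0),[442.5,-119.5,101]),1)
E
```

```text
time_s: 4.2
tcp_pos: [445.3, -119.0, 304.0]
ee_rot: [-0.644, 0.765, -0.001, 0.001]
ft_force: [0.7, 0.0, 1.0]
width: 87.7
grip_force: 0.0
total [-0.14 -0.01  0.11] [0.001  0.0028 0.044 ] | per row 1 [-0.14 -0.01  0.11] [0.001  0.0028 0.044 ]
```

```bash
python3 -m inch '[0,0,0,0.001,0.003,0.022,0.0876,0,0,0,0,0,0.021,0.0876,0,0,0,0,0,0,0.0876,0,0,0,0,0,0,0.0876]'
python3 - <<'E'
from h import *
go(tcp_for(tool(170,0),[442.5,-119.5,101]),1); snap('wrist','w2')
W=cloud('w2'); v,u=480,640
E
```

```text
time_s: 4.6
tcp_pos: [441.8, -119.5, 260.8]
ee_rot: [-0.643, 0.765, -0.001, 0.001]
ft_force: [0.1, -0.9, 0.8]
width: 87.9
grip_force: 0.0
total [-0.15  0.01  0.1 ] [-0.0001 -0.0006  0.0008] | per row 1 [-0.15  0.01  0.1 ] [-0.0001 -0.0006  0.0008]
```

View pics/w2.png

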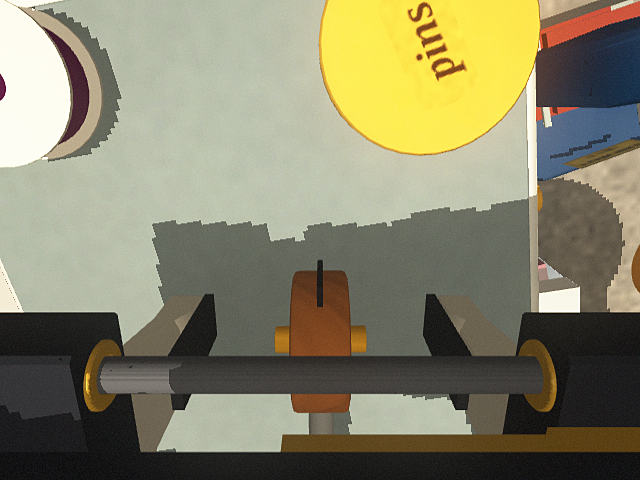

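Brass ends at (282,338) and (358,338), centred between the pads (grasp point projects to about (320,342)). Closing.

```bash
python3 -m inch '[0,0,0,0,0,0,0.025,0,0,0,0,0,0,0.025,0,0,0,0,0,0,0.025,0,0,0,0,0,0,0.025,0,0,0,0,0,0,0.025,0,0,0,0,0,0,0.025,0,0,0,0,0,0,0.025,0,0,0,0,0,0,0.025]' 60
```

```text
time_s: 5.45
tcp_pos: [440.6, -119.6, 258.6]
ee_rot: [-0.643, 0.766, 0.0, -0.0]
ft_force: [0.2, 0.3, -0.5]
width: 32.8
grip_force: 60.0
```

```bash
python3 -m inch '[0,0,0,0,0,-0.01,0.025,0,0,0,0,0,-0.02,0.025,0,0,0,0,0,-0.03,0.025,0,0,0,0,0,-0.04,0.025,0,0,0,0,0,-0.04,0.025,0,0,0,0,0,-0.04,0.025,0,0,0,0,0,-0.03,0.025,0,0,0,0,0,-0.02,0.025]' && python3 -m inch '[0,0,0,0,0,0,0.025,0,0,0,0,0,0,0.025]'
python3 - <<'E'
from h import *
print(r.get_obs()['ft_force'],r.get_obs()['ft_torque'],r.get_obs()['joint_positions'])
M=np.array([474,265,85]); ex=np.array([.999,.04,0]); ey=np.array([-.04,.999,0])
q=tool(182.3,42)
P=tcp_for(q,M+[0,0,125+60]-250*ey); print(P[:3,3]); go(P,10)
E
```

```text
time_s: 6.25
tcp_pos: [439.8, -119.6, 491.0]
ee_rot: [-0.643, 0.766, -0.0, 0.001]
ft_force: [1.4, 2.7, -5.7]
width: 32.3
grip_force: 60.0
time_s: 6.45
tcp_pos: [439.8, -119.7, 487.6]
ee_rot: [-0.643, 0.766, 0.001, -0.001]
ft_force: [0.6, -2.4, -6.6]
width: 32.5
grip_force: 60.0
[ 0.58929006 -2.35506273 -6.56777052] [-0.45055957  0.10638682  0.00983829] [ 1.68307058e-01 -6.00047184e-02 -3.03166354e-01 -5.66737401e-04
 -1.32935373e+00 -3.42000667e-01]
[488.2696923  -91.05605668 388.16002725]
total [ -4.39 -41.83 -11.74] [-0.0366 -0.043   0.0994] | per row 10 [-0.44 -4.18 -1.17] [ 0.0001 -0.0049  0.0106]
```

```bash
python3 -m inch '[-0.4,-4.2,-1.2,0,-0.005,0.0105,0.025,-0.4,-4.2,-1.2,0,-0.005,0.0105,0.025,-0.4,-4.2,-1.2,0,-0.005,0.0105,0.025,-0.4,-4.2,-1.2,0,-0.005,0.0105,0.025,-0.4,-4.2,-1.2,0,-0.005,0.0105,0.025]' && python3 -m inch '[-0.4,-4.2,-1.2,0,-0.005,0.0105,0.025,-0.4,-4.2,-1.2,0,-0.005,0.0105,0.025,-0.4,-4.2,-1.2,0,-0.005,0.0105,0.025,-0.4,-4.2,-1.2,0,-0.005,0.0105,0.025,-0.4,-4.2,-1.2,0,-0.005,0.0105,0.025,0,0,0,0,0,0,0.025,0,0,0,0,0,0,0.025,0,0,0,0,0,0,0.025]'
python3 - <<'E'
from h import *
print(r.get_obs()['ft_torque'],r.get_obs()['joint_positions'])
snap('side','s3')
E
```

```text
time_s: 6.95
tcp_pos: [465.2, -115.4, 434.2]
ee_rot: [-0.671, 0.718, 0.133, 0.128]
ft_force: [-0.4, -0.3, -6.4]
width: 32.3
grip_force: 60.0
time_s: 7.75
tcp_pos: [490.4, -90.5, 391.0]
ee_rot: [0.675, -0.645, -0.255, -0.251]
ft_force: [0.8, -0.8, -5.5]
width: 32.7
grip_force: 60.0
[-4.05480667 -0.18921677 -0.03960025] [-0.15652057  0.18909206 -0.09173864 -0.71957649 -1.48463107  0.33938303]
```

View pics/s3.png

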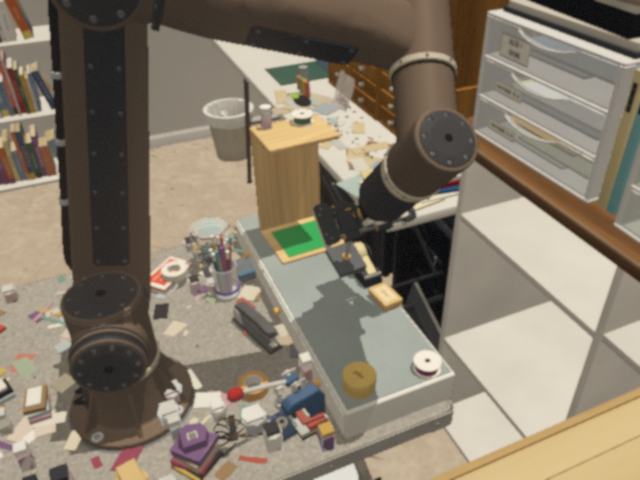

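The stand hangs, foot at (347,258), still slanted. Ease the grip.

```bash
python3 -m inch '[0,0,0,0,0,0,0.025,0,0,0,0,0,0,0.025,0,0,0,0,0,0,0.025,0,0,0,0,0,0,0.025,0,0,0,0,0,0,0.025,0,0,0,0,0,0,0.025,0,0,0,0,0,0,0.025,0,0,0,0,0,0,0.025]' 35 && python3 -m inch '[0,0,0,0,0,0,0.025,0,0,0,0,0,0,0.025,0,0,0,0,0,0,0.025,0,0,0,0,0,0,0.025,0,0,0,0,0,0,0.025,0,0,0,0,0,0,0.025,0,0,0,0,0,0,0.025,0,0,0,0,0,0,0.025]' 20  && python3 -m inch '[0,0,0,0,0,0,0.025,0,0,0,0,0,0,0.025,0,0,0,0,0,0,0.025,0,0,0,0,0,0,0.025,0,0,0,0,0,0,0.025,0,0,0,0,0,0,0.025,0,0,0,0,0,0,0.025,0,0,0,0,0,0,0.025]'
python3 - <<'E'
from h import *
for n in('side','scene','wrist'): snap(n,n+'4')
a=[cv2.imread(f'pics/{n}4.png') for n in('side','scene','wrist')]
cv2.imwrite('pics/m4.png',np.hstack([cv2.resize(a[0][190:310,290:450],(400,300)),cv2.resize(a[1][150:330,260:500],(400,300))]))
cv2.imwrite('pics/m4b.png',np.vstack([cv2.imread('pics/m4.png'),cv2.resize(a[2],(400,300)).repeat(1,0) if 0 else np.hstack([cv2.resize(a[2],(400,300)),np.zeros((300,400,3),np.uint8)])]))
E
```

```text
time_s: 8.6
tcp_pos: [490.7, -90.1, 391.1]
ee_rot: [0.675, -0.645, -0.256, -0.252]
ft_force: [-0.4, -0.0, -6.7]
width: 33.0
grip_force: 35.0
time_s: 9.4
tcp_pos: [490.7, -90.1, 391.1]
ee_rot: [0.675, -0.645, -0.256, -0.252]
ft_force: [0.6, -0.0, -5.5]
width: 33.2
grip_force: 20.0
time_s: 10.2
tcp_pos: [490.7, -90.1, 391.1]
ee_rot: [0.675, -0.645, -0.256, -0.252]
ft_force: [0.6, 0.4, -6.3]
width: 33.1
grip_force: 20.0
```

View pics/m4b.png

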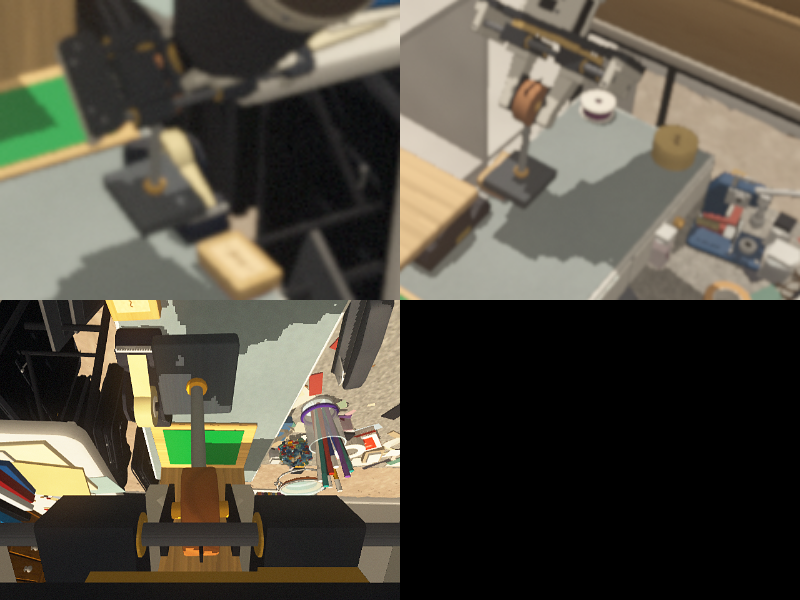

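The stand hangs with its foot (wrist crop (195,370)) nearly level below the screw. Measure the tilt.

```bash
cat >> h.py <<'E'
def tilt(f):
    W=cloud(f); C=np.array(r.get_obs()['tcp_pos']); g=(cur()@[0,0,159,1])[:3]
    d=np.linalg.norm(W-g,axis=-1)
    m=(d>95)&(d<145)&(W[...,2]<g[2]-80)
    n,l,s,c=cv2.connectedComponentsWithStats(m.astype(np.uint8)); k=1+np.argmax(s[1:,4]); w=W[l==k]
    w=w[np.isfinite(w).all(1)]; best=None
    rng=np.random.default_rng(0)
    for _ in range(400):
        a=w[rng.choice(len(w),3,False)]; nn=np.cross(a[1]-a[0],a[2]-a[0]); L=np.linalg.norm(nn)
        if L<50: continue
        nn/=L; i=abs((w-a[0])@nn)<2
        if best is None or i.sum()>best.sum(): best=i
    q=w[best]; mu=q.mean(0); nn=np.linalg.svd(q-mu,full_matrices=False)[2][2]; nn*=np.sign(nn[2])
    print(f,'grasp',g.round(1),'n',nn.round(3),'tilt',np.degrees(np.arccos(nn[2])).round(1),'pts',len(q),len(w),'mean',mu.round(1), 'h g-plane',((g-mu)@nn).round(1))
    print('origin est',(g-125*nn).round(1),'rect',cv2.minAreaRect(q[:,:2].astype(np.float32)))
E
python3 - <<'E'
from h import *
for f in('wrist4','scene4','side4'): tilt(f)
E
```

```text
wrist4 grasp [487.4  16.5 273.2] n [-0.034 -0.084  0.996] tilt 5.2 pts 12681 15549 mean [492.1  16.  160.9] h g-plane 111.9
origin est [491.6  27.  148.7] rect ((491.7155456542969, 24.349628448486328), (64.59127044677734, 76.01705169677734), 3.06561017036438)
scene4 grasp [487.4  16.5 273.2] n [-0.04  -0.081  0.996] tilt 5.2 pts 628 906 mean [488.4  29.2 164.9] h g-plane 108.9
origin est [492.4  26.7 148.7] rect ((490.3594665527344, 26.035818099975586), (64.05208587646484, 75.78379821777344), 3.647408962249756)
side4 grasp [487.4  16.5 273.2] n [-0.023 -0.091  0.996] tilt 5.4 pts 482 847 mean [488.7  16.5 160. ] h g-plane 112.7
origin est [490.2  27.9 148.7] rect ((490.1139221191406, 19.398513793945312), (65.5092544555664, 77.81177520751953), 3.1678314208984375)
```

Plumb to 5° and still. Work out the entry under the board.

```bash
python3 - <<'E'
from h import *
q=tool(182.3,42); A=cur()
P1=tcp_for(q,[474,60,232]); P2=tcp_for(q,[474,180,230]); P3=tcp_for(q,[474,263,230])
go(P1,4); go(P2,6,P1); go(P3,5,P2); print(r.get_obs()['joint_positions'])
E
```

```text
total [-0.35  0.11  0.46] [-0.0054  0.011   0.06  ] | per row 4 [-0.09  0.03  0.12] [-0.0014  0.0027  0.015 ]
total [ 0. -0. -0.] [-0.0878 -0.0048  0.0817] | per row 6 [ 0. -0. -0.] [-0.0146 -0.0008  0.0136]
total [ 0. -0. -0.] [-0.0616 -0.0033  0.0555] | per row 5 [ 0. -0. -0.] [-0.0123 -0.0007  0.0111]
[-0.15705162  0.1896407  -0.09081375 -0.72234997 -1.48590743  0.34061507]
```

```bash
python3 -m inch '[0,0,0,0,0,0,0.025,0,0,0,0,0,0,0.025,0,0,0.1,-0.0005,0.0015,0.006,0.025,0,0,0.1,-0.001,0.002,0.012,0.025,0,0,0.1,-0.0015,0.003,0.015,0.025,0,0,0.1,-0.0015,0.003,0.015,0.025,0,0,0,-0.001,0.0015,0.012,0.025]' 35 && python3 -m inch '[0,0,0,-0.009,0,0.008,0.025,0,0,0,-0.0145,-0.001,0.0135,0.025,0,0,0,-0.0145,-0.001,0.0135,0.025,0,0,0,-0.0145,-0.001,0.0135,0.025,0,0,0,-0.0145,-0.001,0.0135,0.025,0,0,0,-0.012,-0.001,0.011,0.025,0,0,0,-0.006,0,0.0055,0.025,0,0,0,0,0,0,0.025]'
python3 - <<'E'
from h import *
snap('wrist','w5'); tilt('w5')
q=tool(182.3,42);P3=tcp_for(q,[474,263,230]); go(P3,1); print(r.get_obs()['joint_positions'])
W=cloud('w5'); p=load('w5')['p'].astype(int); g=(p[...,1]>p[...,0]+40)&(p[...,1]>p[...,2]+30)&(abs(W[...,2]-84)<12); w=W[g]; print(len(w)); print(w.min(0),w.max(0),np.median(w,0)) if len(w) else 0
E
```

```text
time_s: 11.05
tcp_pos: [477.4, -44.8, 348.9]
ee_rot: [0.673, -0.647, -0.258, -0.251]
ft_force: [-0.4, -0.1, -5.4]
width: 33.0
grip_force: 35.0
time_s: 11.85
tcp_pos: [478.7, 70.9, 349.3]
ee_rot: [0.673, -0.646, -0.257, -0.251]
ft_force: [-0.6, 0.9, -5.4]
width: 32.8
grip_force: 35.0
w5 grasp [475.3 176.7 231.2] n [-0.028 -0.113  0.993] tilt 6.7 pts 12545 15256 mean [479.4 180.1 119.1] h g-plane 111.8
origin est [478.9 190.8 107.1] rect ((479.0246276855469, 188.0479736328125), (64.72723388671875, 74.90178680419922), 3.0115673542022705)
total [-0.3   0.1   0.13] [-0.0635 -0.0028  0.0588] | per row 1 [-0.3   0.1   0.13] [-0.0635 -0.0028  0.0588]
[ 0.14968801  0.14479338 -0.23065161 -0.78873909 -1.21850489  0.18488377]
9997
[406.87846738 205.428993    81.66747504] [540.79745396 331.26854667  85.25490067] [455.79106146 275.30894447  83.36156073]
```

```bash
python3 -m inch '[0,0,0,-0.006,0,0.0055,0.025,0,0,0,-0.012,-0.001,0.011,0.025,0,0,0,-0.0145,-0.001,0.0135,0.025,0,0,0,-0.0145,-0.001,0.0135,0.025,0,0,0,-0.011,0,0.010,0.025,0,0,0,-0.006,0,0.0055,0.025,0,0,0,0,0,0,0.025,0,0,0,0,0,0,0.025]'
python3 - <<'E'
from h import *
snap('wrist','w6'); tilt('w6')
q=tool(182.3,42);P3=tcp_for(q,[474,264,216]); go(P3,1)
E
```

```text
time_s: 12.7
tcp_pos: [478.7, 156.3, 348.1]
ee_rot: [0.673, -0.647, -0.257, -0.251]
ft_force: [-0.3, -1.1, -5.7]
width: 32.9
grip_force: 35.0
w6 grasp [475.5 262.5 230. ] n [-0.031 -0.034  0.999] tilt 2.7 pts 13076 16230 mean [480.  256.  117.9] h g-plane 111.9
origin est [479.4 266.8 105.1] rect ((479.7138366699219, 264.77874755859375), (64.81895446777344, 76.23495483398438), 2.549142599105835)
total [-0.35  0.07  0.05] [0.008  0.0006 0.0114] | per row 1 [-0.35  0.07  0.05] [0.008  0.0006 0.0114]
```

```bash
python3 -m inch '[0,0,0,0.0035,0,0.0035,0.025,0,0,0,0.0035,0,0.004,0.025,0,0,0,0.003,0,0.0035,0.025,0,0,0,0,0,0,0.025]' 20 && python3 -m inch '[0,0,0,0.0014,0,0.0015,0.025,0,0,0,0.0014,0,0.0015,0.025,0,0,0,0,0,0,0.025,0,0,0,0,0,0,0.025]'
python3 - <<'E'
from h import *
snap('wrist','w7'); tilt('w7')
E
```

```text
time_s: 13.15
tcp_pos: [478.7, 156.3, 332.1]
ee_rot: [0.672, -0.647, -0.257, -0.25]
ft_force: [-0.7, 0.5, -4.8]
width: 33.6
grip_force: 20.0
time_s: 13.55
tcp_pos: [479.4, 157.2, 330.5]
ee_rot: [0.673, -0.646, -0.257, -0.252]
ft_force: [-0.1, 2.6, 5.9]
width: 33.5
grip_force: 20.0
w7 grasp [476.4 263.9 212.8] n [-0.001 -0.     1.   ] tilt 0.1 pts 21114 37229 mean [473.4 244.1  83.4] h g-plane 129.4
origin est [476.5 263.9  87.8] rect ((474.73187255859375, 269.2193908691406), (128.81060791015625, 117.43525695800781), 2.4463720321655273)
```

```bash
sed -i 's/m=(d>95)/m=(W[...,2]>89)\&(d>80)/' h.py; python3 - <<'E'
from h import *
tilt('w7')
E
```

```text
w7 grasp [476.4 263.9 212.8] n [-0.025 -0.04   0.999] tilt 2.7 pts 13026 16100 mean [480.4 257.7 100.6] h g-plane 111.9
origin est [479.6 268.9  87.9] rect ((480.08294677734375, 266.4629821777344), (64.66315460205078, 75.68770599365234), 2.477461099624634)
```

```bash
python3 -m inch '[0,0,0,0.001,0,0.001,0.025,0,0,0,0.001,0,0.001,0.025,0,0,0,0,0,0,0.025,0,0,0,0,0,0,0.025]' 10 && python3 -m inch '[0,0,0,0,0,0,0.036,0,0,0,0,0,0,0.038,0,0,0,0,0,0,0.042,0,0,0,0,0,0,0.05,0,0,0,0,0,0,0.06,0,0,0,0,0,0,0.07,0,0,0,0,0,0,0.08,0,0,0,0,0,0,0.08]'
python3 - <<'E'
from h import *
snap('wrist','w8'); tilt('w8')
E
```

```text
time_s: 14.0
tcp_pos: [480.7, 157.5, 329.1]
ee_rot: [0.673, -0.646, -0.256, -0.254]
ft_force: [3.6, 4.6, 9.3]
width: 33.7
grip_force: 10.0
time_s: 14.8
tcp_pos: [478.8, 156.4, 326.2]
ee_rot: [0.673, -0.647, -0.257, -0.251]
ft_force: [0.4, 0.5, 0.5]
width: 75.9
grip_force: 0.0
w8 grasp [475.5 263.  208.3] n [-0.001 -0.009  1.   ] tilt 0.5 pts 12527 15515 mean [480.8 257.8  99.1] h g-plane 109.1
origin est [475.6 264.   83.3] rect ((480.4252014160156, 266.6294250488281), (64.83525085449219, 75.51112365722656), 2.3675756454467773)
```

```bash
python3 -m inch '[0,0,0,0,0,-0.01,0.08,0,0,0,0,0,-0.02,0.08,0,0,0,0,0,-0.03,0.08,0,0,0,0,0,-0.03,0.08,0,0,0,0,0,-0.03,0.08,0,0,0,0,0,-0.02,0.08,0,0,0,0,0,-0.01,0.08,0,0,0,0,0,0,0.08]'
python3 - <<'E'
from h import *
snap('wrist','w9')
W=cloud('w9'); m=(abs(W[...,2]-99.5)<4)&(abs(W[...,0]-480)<55)&(abs(W[...,1]-266)<55); q=W[m]
print(cv2.minAreaRect(q[:,:2].astype(np.float32)),np.linalg.svd(q-q.mean(0),full_matrices=False)[2][2],q[:,2].mean())
E
```

```text
time_s: 15.65
tcp_pos: [482.1, 55.1, 438.8]
ee_rot: [0.672, -0.647, -0.256, -0.252]
ft_force: [-0.5, 0.7, -0.0]
width: 80.2
grip_force: 0.0
((480.78265380859375, 266.7406005859375), (65.0610580444336, 76.11211395263672), 2.083671808242798) [-0.00104239 -0.00897843  0.99995915] 99.15253007506178
```

View pics/w9.png

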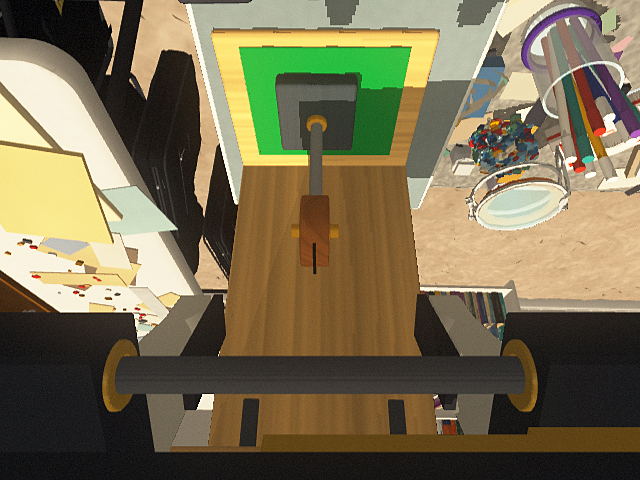

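The stand is upright and flat on the green mat, with its foot at pixel (317,110), about 7 mm from the mat's middle. The gripper is clear of everything.

```bash
python3 -c "from rig import r; print(r.sign_off())"
```

```text
the job is handed in; nothing more can be done
None
```

The card stand is standing upright on the green mat, about 7 mm from the middle and within about 1° of vertical; it hung plumb in the air at about 5° first, the tin and pink spool were not touched, and the job was handed in at about 16 s (no verdict came back).

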